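Push the orange-striped plate out over the end of the ledge

ROBOT

A 6-joint arm with a two-finger parallel gripper is mounted at the origin on a cart in front of the work surface, level with it; the furniture and walls round the work are solid. World frame = base frame: x ahead of the robot, y to its left, z up, the work surface at z = 0. Lengths are in m, angles in rad, forces in N, time in s.
With the tool pointing down it reaches from about 0.4 to 0.825 m from the base axis. Payload 7 kg.
Tool frame: the origin (TCP) lies at the very end of the fingers, on their centre line; the grasp point (between the pads) lies 19 mm behind it (tcp_to_grasp is the distance from the TCP to the grasp point, in m); x points along the fingers, z is the direction in which the jaws open and shut, and the axes are right-handed (so a half turn about x gives the same grasp; the last joint's range is limited). The gripper opens to 88 mm and grips with 3 to 60 N. Pads are 19 mm wide; open, the fingers measure 130 mm over their backs; the gripper's body (78 mm by 193 mm) begins 47 mm behind the grasp point.
Start: joints at [1.551, 0.359, 0.012, 0, -1.224, -0.288], TCP at [0.205, 0.643, 0.195] pointing down, gripper open.
Joint ranges: [-3.07, 3.07], [-1.43, 2.12], [-1.02, 1.25], [-3.03, 1.67], [-3.05, -0], [-3.03, 3.03]. Speed limits (rad/s): [2.39, 2.39, 3.01, 3.14, 3.14, 3.14].

INTERFACE

Orientations are given as [roll, pitch, yaw] about the fixed x, y, z axes, in that order (R = Rz(yaw) Ry(pitch) Rx(roll)).
In Python, from station import get_state, grab_frame, job_done, tcp_to_grasp gives the robot as it stands. The module is installed in compiled form; this text tells all that it offers.
- The arm moves only by the shell command python3 -m crank 'ROWS' [FORCE]. ROWS is JSON, a list of rows, each a list of 7 numbers: the shift along the tool's x, y, z in m, then the turn, a rotation vector about the tool's x, y, z in rad, then the opening, from 0 (shut) to 1 (fully open). In form: [[x, y, z, wx, wy, wz, fingers], ...]. A call has 1 to 10 rows; each row is the pose to reach, as a shift and turn from the pose commanded when the call began, along the tool's axes at that moment; what a row does not reach only later rows make up. A row lasts 1/8 s, in which the tool goes at most 62.5 mm and 10.7 degrees, less where a joint would pass 70% of its speed; a pose out of reach is approached as far as the arm can. A call with a gripper value outside its range is refused whole. The fingers move at their own pace and stop on an object; FORCE is the grip in N (left out, the last holds). Time passes only in rows, so rows that repeat a pose let the fingers close. It gives the time, the measured TCP pose, the force and the opening at its end, in the units of the state.
- get_state(): the state, without advancing time (a new reading comes with each control period).
- grab_frame(name): name is "side" or "top"; returns a dict with "pixels" (400x640x3 uint8, red, green, blue), "vfov" (degrees; the focal length in pixels is half the picture's height over the tangent of half this angle, whatever the lens; pixels are square), "cx", "cy" (the principal point, pixels), "k1" (the pictures are not rectified: a ray, as slopes to the right and down, at radius r is drawn at 1 + k1 r^2 times it, then the intrinsics apply), "extrinsics" (4x4, takes a point from world to camera coordinates). Camera axes: x right, y up, looking along -z (the intrinsics and any distortion apply to the point x, -y, -z); pixel columns grow to the right and rows downward; lengths in m; the calibration is good to about 2 mm. A picture is of the moment at which its call begins. There is no depth.
- job_done(): hands the job in, once; it reports no verdict.
The state is a dict: "t": time; "q": joint angles; "qd": joint speeds; "joint_efforts": joint torques, N m; "eef_pos": TCP position; "ee_rot": TCP orientation; "force": force on the tool from outside, world axes, zero at the start; "moment": the same for the moment, N m; "width": finger opening in m.
Only numpy, scipy, OpenCV 4.12 (cv2) and the standard library are available. Lean on these libraries where they do the work, as an engineer would, in place of code of your own. Each camera call takes 0.05 s, during which the arm holds its last target.

TASK

Two metal plates lie in the two lanes of the low grey ledge. With the fingertips, push the orange-striped plate along its lane, towards the end its stripe is at, until the whole stripe sticks out past the end of the ledge but no more than a third of the plate does, and leave it lying flat there so that its edge can be taken hold of later. Do not pick the plate up or tip it, and leave the blue-striped plate and everything else where they are.

Things in the scene. Friction and masses are not known exactly. Their poses are not given: they have to be found in the camera images.
- ledge: fixed grey riser on the bench, 200 (x) x 137 (y) mm, its deck top 70 mm above the bench; origin at the centre of its underside on the bench, x axis along the lanes, z up. Three black rails 5 mm wide and 8 mm high run the whole length along x at y = -66, 0 and +66 mm, making two lanes, each 61 mm wide, centred at y = -33 and +33 mm; both ends of the lanes are open, without a stop. The front end, towards the robot, is at x = -100 mm, the rear end at x = +100 mm
- ledge_end (a point): middle of the front end of the ledge's deck, at the height of the deck's top (70 mm above the bench), in the middle of the ledge's width; axes as the ledge's, so what lies at negative x here overhangs
- orange_plate: loose aluminium plate, 110 (x) x 55 (y) x 6 (z) mm, 0.1 kg, lying flat in one lane (either one) with its length along the lane; origin at the centre of its underside, z up. An orange stripe 20 mm wide runs across its front (-x) end, from x = -55 to -35 mm, and over that end's edge. Its plain rear end, at x = +55 mm, has 50 mm or more of free deck behind it. It slides with 3 mm play to each rail, which keep it straight
- orange_plate_front (a point): middle of the lower front edge of the orange-striped plate (x = -55 mm, at its underside); axes as the plate's
- blue_plate: the same plate with a blue stripe, in the other lane; not to be moved
- screwdriver: screwdriver with a red handle, 178x26x24, lying on the bench in front (sizes in mm); origin at the centre of its underside; a bystander, not to be moved
- bottle_small: small white bottle with a blue cap, 40 across, 75 high, on the right of the bench (sizes in mm); origin at the centre of its underside; a bystander, not to be moved
- petri_dish: petri dish, 64 across, 14 high, lying between the black block heater and the teal bag sealer (sizes in mm); origin at the centre of its underside; a bystander, not to be moved
- tube_orange: standing tube with an orange cap, 35 across, 104 high, left of the ledge (sizes in mm); origin at the centre of its underside; a bystander, not to be moved
- beaker: glass beaker, 54 across, 70 high, on the right of the bench (sizes in mm); origin at the centre of its underside; a bystander, not to be moved
There are look-alikes about, which are no part of the job. Leave any yellow look-alike of the orange_plate alone.

How it is judged:
At the end, for the whole second after the job is handed in: the orange-striped plate lies flat and at rest in its lane (within 3 mm of deck height, tilted under 0.05 rad), its striped end 19 to 40 mm past the front end of the ledge; the blue-striped plate is within 10 mm of where it started (x of orange_plate_front in the frame of ledge_end between -0.04 and -0.019 m and z of orange_plate_front in the frame of ledge_end between -0.003 and 0.003 m and angle between orange_plate's own z axis and vertical below 0.05 rad and angle between the x axis of orange_plate and the x axis of ledge, either way round below 0.12 rad and linear speed of orange_plate below 0.01 m/s and distance of blue_plate from where it was at the start of the episode below 0.01 m); the robot touches nothing.
It fails at once if a plate is lifted off the ledge, carried, tipped or dropped (z of any of orange_plate, blue_plate in the frame of ledge above 0.08 m or z of any of orange_plate, blue_plate in the frame of ledge below 0.06 m or angle between any of orange_plate, blue_plate's own z axis and vertical above 0.15 rad).
It fails at once if the blue-striped plate is moved by more than 10 mm (distance of blue_plate from where it was at the start of the episode above 0.01 m).
It fails at once if another loose thing is moved by more than 20 mm (distance of any of screwdriver, bottle_small, petri_dish, tube_orange, beaker from where it was at the start of the episode above 0.02 m).
It also fails if it takes over 38 s, if anything falls off the work surface, if the arm or the gripper's body presses on something with over 40 N, if the wrist force passes 120 N, or if a joint passes its speed limit or range.

## Working session

There is one attempt and no reset: what is moved stays moved. The work goes in short steps, Python scripts to look and compute and a shell command to move; the robot and the scene stay as the last step left them, time stands still between calls to the robot, and variables do not carry over. Pictures are saved under pics/ and viewed, and the job is handed in when it is done.

```bash
mkdir -p pics
python3 - <<'E'
from station import *
import cv2,numpy as np
for n in("side","top"):
    f=grab_frame(n); cv2.imwrite(f"pics/{n}0.png",f["pixels"][:,:,::-1]); np.save(f"pics/{n}0.npy",f["pixels"])
    print(n,f["vfov"],f["cx"],f["cy"],f["k1"],np.round(f["extrinsics"],4).tolist())
s=get_state();print(s["t"],s["eef_pos"],s["ee_rot"],s["width"],tcp_to_grasp,s["force"])
E
```

```text
side 46.2110910395767 322.5575620247812 205.00861562722463 -0.07733918385186471 [[0.9726, -0.232, -0.0138, -0.4612], [0.0996, 0.3624, 0.9267, -0.1856], [-0.21, -0.9027, 0.3756, -1.2755], [0.0, 0.0, 0.0, 1.0]]
top 57.94889573350493 327.6278749542804 197.8450898399755 -0.07399497790653818 [[0.0285, -0.9993, 0.0239, 0.0931], [0.9947, 0.0307, 0.0982, -0.4888], [-0.0988, 0.0209, 0.9949, -1.1508], [0.0, 0.0, 0.0, 1.0]]
0.1 [0.20436227 0.64281681 0.19459819] [ 0.09692453  1.56927376 -1.78174077] 0.08747051284734167 0.0188 [-0.61183392  0.51718054  0.35358675]
```

```bash
ls . pics
```

```text
.:
pics

pics:
side0.npy
side0.png
top0.npy
top0.png
```

View pics/side0.png

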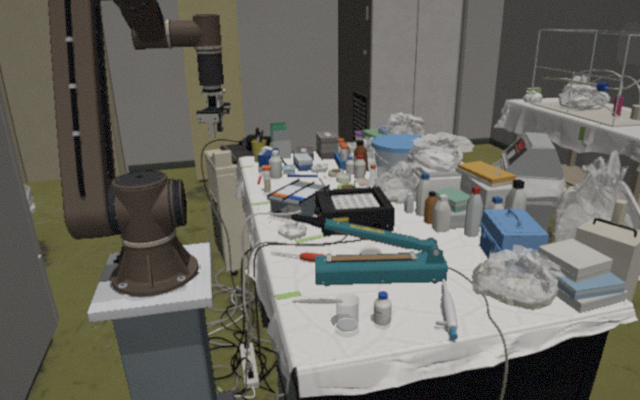

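View pics/top0.png

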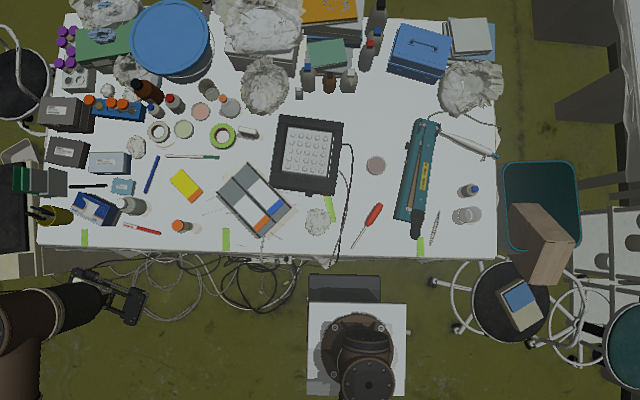

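Side: the ledge is at about (295,190), partly in view. Top: the ledge is at about (255,200), turned about 40°, and a yellow card sits at (186,185). Next is a close crop.

Run:
```python
import cv2,numpy as np
a=np.load("pics/top0.npy")[150:250,160:320,::-1]
cv2.imwrite("pics/crop_top.png",cv2.resize(a,None,fx=5,fy=5,interpolation=cv2.INTER_CUBIC))
a=np.load("pics/side0.npy")[130:230,230:390,::-1]
cv2.imwrite("pics/crop_side.png",cv2.resize(a,None,fx=5,fy=5,interpolation=cv2.INTER_CUBIC))
```

```text
(no output)
```

View pics/crop_top.png

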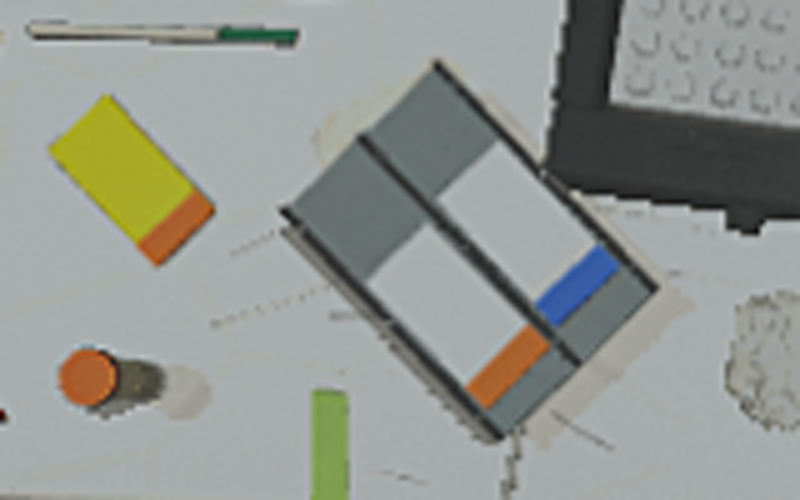

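View pics/crop_side.png

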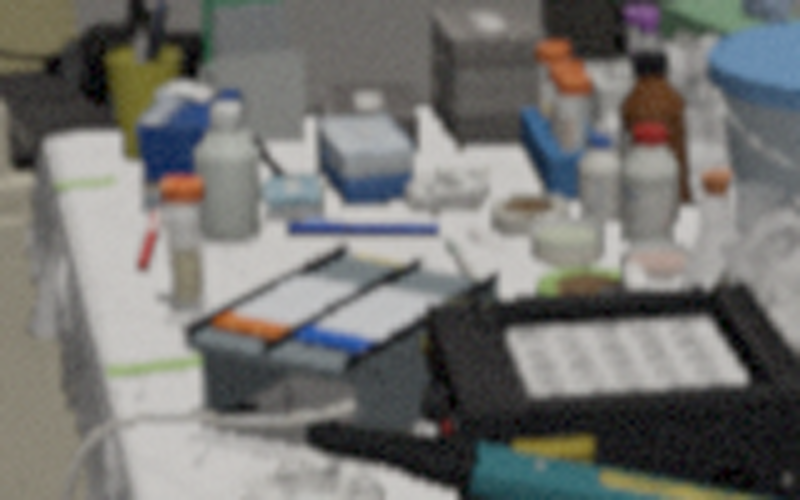

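Candidates: the orange-striped plate on the ledge, with its stripe at top (262,223); the blue-striped plate beside it at (275,207); the yellow look-alike on the bench at (186,186); and the orange tube cap at (178,225). The crop confirms the metal plate in the ledge's left lane, with its orange stripe towards the robot-side end. I'll measure that one.

```bash
cat > h.py <<'E'
import cv2,numpy as np
from station import *
def cam(f):
    fl=200/np.tan(np.radians(f["vfov"])/2)
    return np.array([[fl,0,f["cx"]],[0,fl,f["cy"]],[0,0,1]]),np.array([f["k1"],0,0,0,0.])
def rays(f,px):
    K,d=cam(f); n=cv2.undistortPoints(np.float64(px).reshape(-1,1,2),K,d).reshape(-1,2)
    E=f["extrinsics"];R,t=E[:3,:3],E[:3,3]
    return -R.T@t, np.c_[n[:,0],-n[:,1],-np.ones(len(n))]@R
def onz(f,px,z):
    o,d=rays(f,px); return o+d*((z-o[2])/d[:,2])[:,None]
def proj(f,P):
    K,d=cam(f);E=f["extrinsics"];F=np.diag([1,-1,-1])
    return cv2.projectPoints(np.float64(P).reshape(-1,1,3),cv2.Rodrigues(F@E[:3,:3])[0],F@E[:3,3],K,d)[0].reshape(-1,2)
def masks(im):
    h=cv2.cvtColor(im,cv2.COLOR_RGB2HSV);H,S,V=[h[:,:,i] for i in range(3)]
    return dict(orange=(H>5)&(H<18)&(S>130),blue=(H>100)&(H<125)&(S>120)&(V>90),
      white=(S<40)&(V>150),black=V<75)
E
python3 - <<'E'
from h import *
f=grab_frame("top");im=f["pixels"];m=masks(im)
win=np.zeros(im.shape[:2],bool);win[155:242,214:296]=1
def lab(mask):
    n,l,s,c=cv2.connectedComponentsWithStats((mask&win).astype(np.uint8)); return [(i,s[i,4],c[i],l==i) for i in range(1,n) if s[i,4]>25]
for k in("orange","blue"):
  for i,a,c,M in lab(m[k]):
    W=onz(f,np.argwhere(M)[:,::-1],.076)[:,:2].astype(np.float32)*1000
    r=cv2.minAreaRect(W);print(k,a,c,np.round(r[0]),np.round(r[1],1),r[2]);print(np.round(cv2.boxPoints(r)).tolist())
# ledge corners picked in crop -> rail tops
c=np.array([[436,62],[284,209],[500,437],[658,289]])/5+[160,150]-0.4
W=onz(f,c,.078);print(np.round(W*1000,1).tolist())
for a,b in((0,1),(1,2),(2,3),(3,0)):print(np.linalg.norm(W[a]-W[b]))
v=(W[0]+W[1]-W[2]-W[3]);print("yaw",np.degrees(np.arctan2(v[1],v[0])),"centre",W.mean(0))
# plate corners
p=np.array([[500,143],[440,198],[428,223],[369,278],[488,408],[550,345],[620,265],[556,327]])/5+[160,150]-.4
print(np.round(onz(f,p,.076)*1000,1).tolist())
print(m["orange"][223,262],im[223,262])
E
```

```text
orange 111 [261.10810811 222.89189189] [396. 311.] [17.5 51.9] 47.139644622802734
[[372.0, 323.0], [410.0, 287.0], [421.0, 300.0], [383.0, 335.0]]
blue 109 [275.08256881 206.74311927] [447. 271.] [19.1 52.8] 44.68403625488281
[[422.0, 283.0], [459.0, 245.0], [473.0, 259.0], [436.0, 296.0]]
[[585.0, 364.4, 78.0], [489.8, 454.2, 78.0], [353.5, 313.5, 78.0], [447.3, 220.2, 78.0]]
0.13088161413375923
0.1958399054819204
0.13223905352933088
0.19943679196096734
yaw 46.12439607065009 centre [0.46890176 0.33805091 0.078     ]
[[535.4, 322.2, 76.0], [499.8, 357.8, 76.0], [484.0, 364.5, 76.0], [448.7, 399.3, 76.0], [371.0, 321.9, 76.0], [410.8, 285.5, 76.0], [461.6, 244.4, 76.0], [422.0, 282.3, 76.0]]
True [170  99  49]
```

Top view puts the ledge centre at about (469,338) mm with yaw about 46°. The plate spans ledge x from -79 to +30 mm, which is 109 mm long as expected, in the +y lane. I'll cross-check from the side view and work out the move in tool axes.

```bash
cat >> h.py <<'E'
from scipy.spatial.transform import Rotation as Ro
YAW=np.radians(46.1);C=np.array([.469,.338]);U=np.array([np.cos(YAW),np.sin(YAW)]);Wv=np.array([-U[1],U[0]])
def loc(P): d=np.atleast_2d(P)[:,:2]-C; return np.c_[d@U,d@Wv]*1000
def wor(u,w,z): return np.r_[C+U*u/1000+Wv*w/1000,z/1000]
def toolR():
    s=get_state();return s,Ro.from_euler("xyz",s["ee_rot"])
def plan(u,w,z):
    s,R=toolR(); xd=np.array([0,0,-1.]);best=None
    for sg in(1,-1):
        zd=sg*np.r_[Wv,0];yd=np.cross(zd,xd);T=Ro.from_matrix(np.c_[xd,yd,zd]);rv=(R.inv()*T).as_rotvec()
        print("rotvec",np.round(rv,3))
    print("shift mm",np.round(R.inv().apply(wor(u,w,z)-s["eef_pos"])*1000,1),"target",np.round(wor(u,w,z),3))
    print("tool axes",np.round(R.as_matrix(),3).tolist(),"tcp loc",loc(s["eef_pos"]),s["eef_pos"][2])
E
python3 - <<'E'
from h import *
f=grab_frame("side");im=f["pixels"];m=masks(im)
for k,(x0,x1,y0,y1) in dict(orange=(265,295,185,205),blue=(285,310,185,210)).items():
    M=np.zeros(im.shape[:2],bool);M[y0:y1,x0:x1]=m[k][y0:y1,x0:x1]
    p=np.argwhere(M)[:,::-1];print(k,len(p),p.mean(0),loc(onz(f,[p.mean(0)],.076)))
g=grab_frame("top")
print("top",loc(onz(g,[[261.1,222.9],[275.1,206.7]],.076)))
print("side proj ledge corners",np.round(proj(f,[wor(a,b,78) for a,b in((-100,-68),(-100,68),(100,68),(100,-68))])).tolist())
plan(52,33,195)
E
```

```text
orange 36 [278.94444444 194.94444444] [[-75.81854568  30.62176892]]
blue 41 [295.63414634 197.58536585] [[-69.47260312 -33.73867291]]
top [[-69.45433747  33.35884945]
 [-63.43902049 -31.98407716]]
side proj ledge corners [[299.0, 202.0], [266.0, 195.0], [298.0, 178.0], [329.0, 184.0]]
rotvec [ 2.029e+00  0.000e+00 -1.000e-03]
rotvec [-1.112e+00  1.000e-03  0.000e+00]
shift mm [2.000e-01 3.380e+02 1.493e+02] target [0.481 0.398 0.195]
tool axes [[-0.0, 0.953, -0.303], [-0.001, -0.303, -0.953], [-1.0, 0.0, 0.001]] tcp loc [[ 36.3398077  402.15477089]] 0.19502164787766169
```

The side view agrees to within a few mm: ledge corners within 2 px, and the stripe bias comes from its visible front face. I'll move above the free deck behind the plate, with the jaw direction across the lane and the fingers shutting.

```bash
python3 -m crank '[[0,0.034,0.015,-0.11,0,0,0],[0,0.068,0.03,-0.22,0,0,0],[0,0.101,0.045,-0.33,0,0,0],[0,0.135,0.06,-0.44,0,0,0],[0,0.169,0.075,-0.55,0,0,0],[0,0.203,0.09,-0.67,0,0,0],[0,0.237,0.104,-0.78,0,0,0],[0,0.27,0.119,-0.89,0,0,0],[0,0.304,0.134,-1.0,0,0,0],[0,0.338,0.149,-1.112,0,0,0]]' 10; python3 -c "
from h import *
plan(52,33,195);print(get_state()['width'])"
```

```text
t: 1.5
eef_pos: [0.4823, 0.3979, 0.1955]
ee_rot: [2.635, 1.571, 1.872]
force: [0.3, 1.3, 0.1]
width: 0.0007
rotvec [-3.138  0.    -0.   ]
rotvec [ 0.003 -0.    -0.   ]
shift mm [ 0.5 -0.4 -1. ] target [0.481 0.398 0.195]
tool axes [[-0.0, 0.691, 0.723], [0.0, 0.723, -0.691], [-1.0, 0.0, -0.0]] tcp loc [[52.39710227 32.00647523]] 0.19547832925280237
0.000690477972888709
```

```bash
python3 -m crank '[[0.03,0,-0.001,0,0,0,0],[0.06,0,-0.001,0,0,0,0],[0.09,0,-0.001,0,0,0,0],[0.105,0,-0.001,0,0,0,0],[0.105,0,-0.001,0,0,0,0]]'; python3 -c "
from h import *
plan(52,33,90)
for n,(a,b,c,d) in dict(top=(150,250,190,350),side=(110,210,220,380)).items():
    f=grab_frame(n);cv2.imwrite(f'pics/{n}1.png',cv2.resize(f['pixels'][a:b,c:d,::-1],None,fx=5,fy=5,interpolation=cv2.INTER_CUBIC))"
```

```text
t: 2.12
eef_pos: [0.4805, 0.3991, 0.0897]
ee_rot: [-1.346, 1.569, -2.112]
force: [0.0, 0.6, 0.2]
width: 0.0004
rotvec [ 3.141e+00  3.000e-03 -1.000e-03]
rotvec [-0.     0.     0.002]
shift mm [-0.3  0.   1.1] target [0.481 0.398 0.09 ]
tool axes [[-0.001, 0.694, 0.72], [-0.002, 0.72, -0.694], [-1.0, -0.002, 0.0]] tcp loc [[51.98334366 34.09339587]] 0.08968236504041988
```

View pics/top1.png

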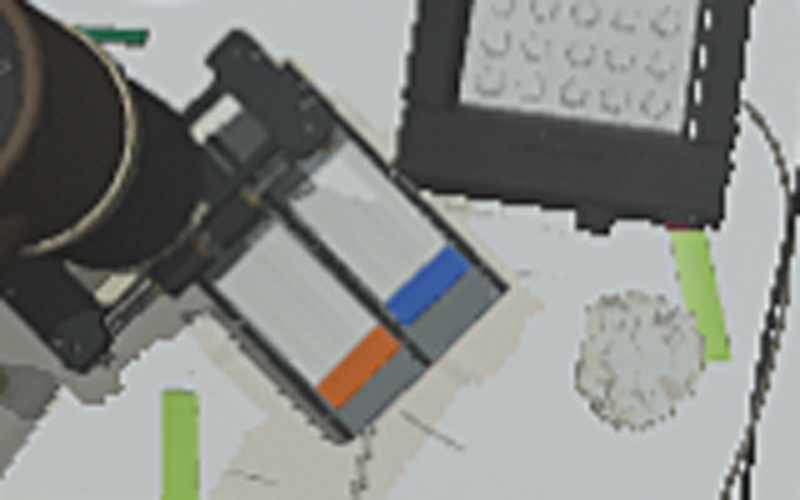

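View pics/side1.png

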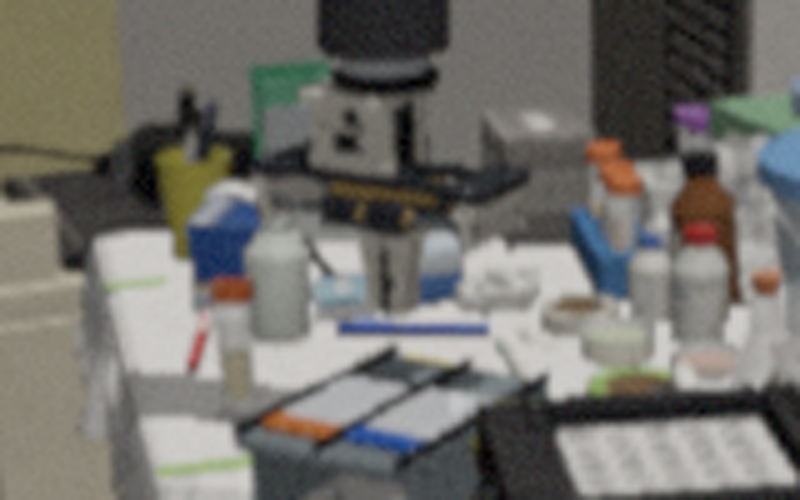

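```bash
python3 -c "
from h import *
f=grab_frame('side')
for p in ((52,33,90),(52,33,70),(30,33,76),(52,12,90),(52,54,90),(100,33,70)): print(p,np.round((proj(f,[wor(*p)])[0]-[220,110])*5))"
```

```text
(52, 33, 90) [393. 351.]
(52, 33, 70) [394. 377.]
(30, 33, 76) [377. 378.]
(52, 12, 90) [418. 356.]
(52, 54, 90) [369. 347.]
(100, 33, 70) [429. 358.]
```

The side view shows the finger's lower end at crop (390,308), but the state predicts the tip at (393,351). I'll zoom in before going lower.

```bash
python3 -c "
from h import *
s=get_state();print(s['t'],s['eef_pos'],s['width'])
f=grab_frame('side');a=f['pixels'][145:195,265:335,::-1]
cv2.imwrite('pics/side2.png',cv2.resize(a,None,fx=11,fy=11,interpolation=cv2.INTER_NEAREST))
print(np.round((proj(f,[wor(52,33,z) for z in (70,90,110,130,156)])-[265,145])*11))"
```

```text
2.275 [0.48134058 0.40030012 0.0917959 ] 0.0006170040226278191
[[372. 444.]
 [370. 387.]
 [368. 330.]
 [366. 272.]
 [364. 196.]]
```

View pics/side2.png

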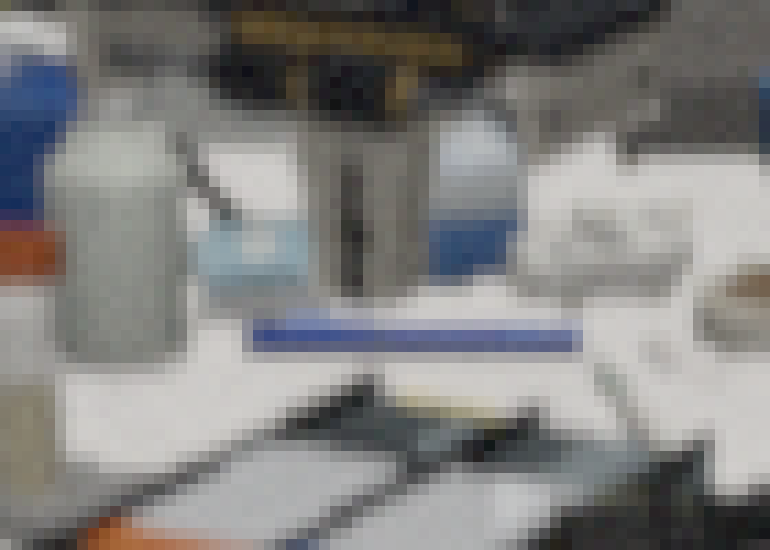

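```bash
python3 -c "
from h import *
f=grab_frame('top')
for p in ((52,33,90),(52,33,156),(52,33+96,156),(52,33-96,156),(52,33,186),(52,33-96,186),(52,33+96,186)): print(p,np.round((proj(f,[wor(*p)])[0]-[190,150])*5))
f=grab_frame('side')
for p in ((52,33+96,156),(52,33-96,156),(52,-63,186),(52,129,186)): print(p,np.round((proj(f,[wor(*p)])[0]-[220,110])*5))
"
```

```text
(52, 33, 90) [216. 221.]
(52, 33, 156) [189. 209.]
(52, 129, 156) [ 67. 325.]
(52, -63, 156) [310.  94.]
(52, 33, 186) [176. 203.]
(52, -63, 186) [301.  84.]
(52, 129, 186) [ 51. 322.]
(52, 129, 156) [281. 246.]
(52, -63, 156) [506. 283.]
(52, -63, 186) [505. 241.]
(52, 129, 186) [279. 207.]
```

```bash
python3 -c "
from h import *
f=grab_frame('side');a=np.load('pics/side0.npy')[85:145,180:250,::-1]
cv2.imwrite('pics/side0c.png',cv2.resize(a,None,fx=10,fy=10,interpolation=cv2.INTER_NEAREST))
print(np.round((proj(f,[[.2044,.6428,.1946],[.2044,.6428,.261]])-[180,85])*10))
g=grab_frame('top');b=np.load('pics/top0.npy')[250:340,60:180,::-1]
cv2.imwrite('pics/top0c.png',cv2.resize(b,None,fx=6,fy=6,interpolation=cv2.INTER_NEAREST))
print(np.round((proj(g,[[.2044,.6428,.1946],[.2044,.6428,.261]])-[60,250])*6))
"
```

```text
[[368. 567.]
 [352. 399.]]
[[428. 226.]
 [350. 248.]]
```

View pics/side0c.png

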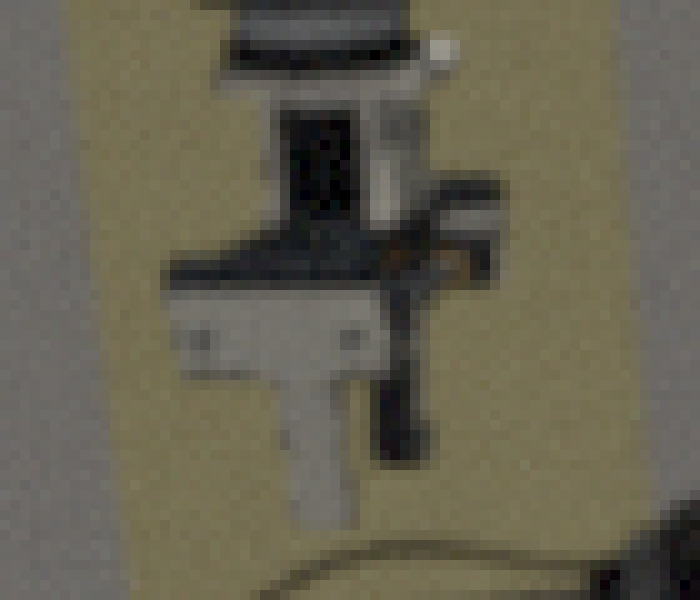

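View pics/top0c.png

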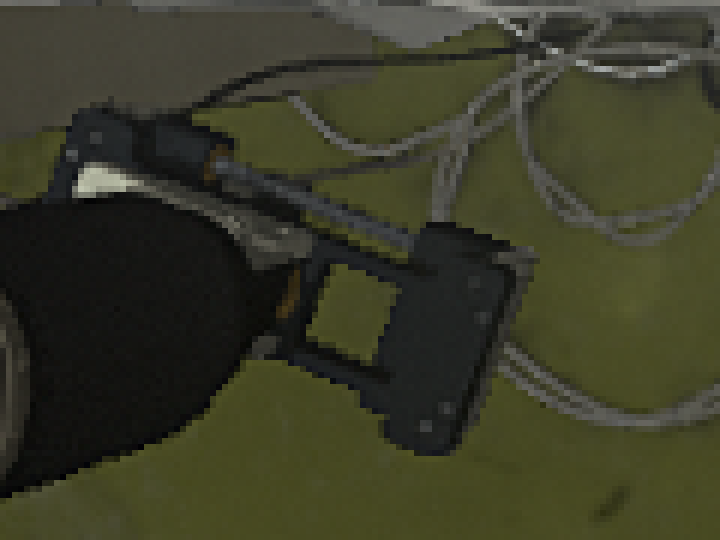

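Both at the start and now, the fingertips appear about 29 mm higher in the side view than the reported TCP. The ledge corners match the camera calibration in both views, so I trust vision over the reported z. I'll descend in small steps, watching the force and the picture.

```bash
python3 -m crank '[[0.008,0,0,0,0,0,0],[0.014,0,0,0,0,0,0],[0.014,0,0,0,0,0,0]]'; python3 -m crank '[[0.004,0,0,0,0,0,0],[0.006,0,0,0,0,0,0],[0.006,0,0,0,0,0,0]]'; python3 -c "
from h import *
plan(52,33,70)
f=grab_frame('side');a=f['pixels'][145:195,265:335,::-1]
cv2.imwrite('pics/side3.png',cv2.resize(a,None,fx=11,fy=11,interpolation=cv2.INTER_NEAREST))
print(np.round((proj(f,[wor(52,33,z) for z in (70,90,110)])-[265,145])*11))
f=grab_frame('top');a=f['pixels'][150:225,195:295,::-1]
cv2.imwrite('pics/top3.png',cv2.resize(a,None,fx=8,fy=8,interpolation=cv2.INTER_NEAREST))
print(np.round((proj(f,[wor(52,33,z) for z in (70,90,110)])-[195,150])*8))
"
```

```text
t: 2.9
eef_pos: [0.4804, 0.399, 0.0755]
ee_rot: [-1.439, 1.569, -2.206]
force: [0.4, 0.0, 0.2]
width: 0.0006
t: 3.28
eef_pos: [0.4807, 0.3995, 0.0703]
ee_rot: [-1.476, 1.57, -2.242]
force: [0.3, -0.1, 0.4]
width: 0.0006
rotvec [ 3.141e+00  1.000e-03 -0.000e+00]
rotvec [-0.  0.  0.]
shift mm [ 0.3 -0.4  1.2] target [0.481 0.398 0.07 ]
tool axes [[-0.0, 0.694, 0.72], [-0.0, 0.72, -0.694], [-1.0, -0.0, 0.0]] tcp loc [[52.39679523 34.20150915]] 0.07025667168501656
[[372. 444.]
 [370. 387.]
 [368. 330.]]
[[318. 360.]
 [306. 354.]
 [293. 348.]]
```

View pics/side3.png

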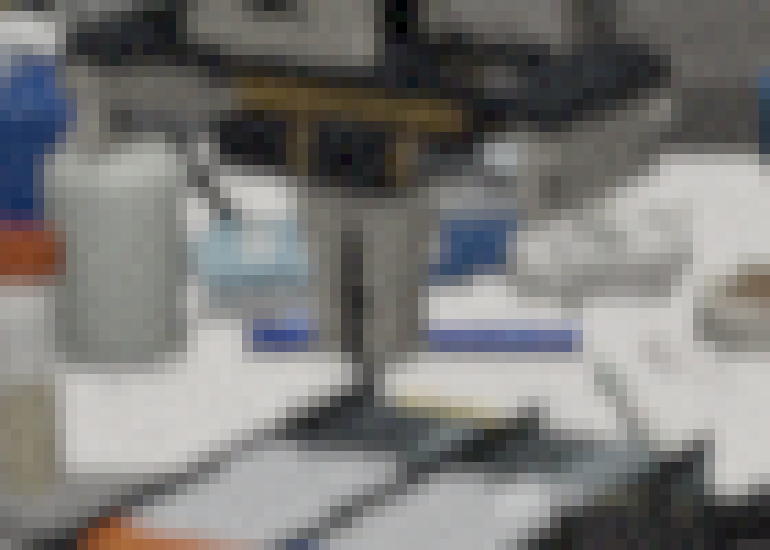

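View pics/top3.png

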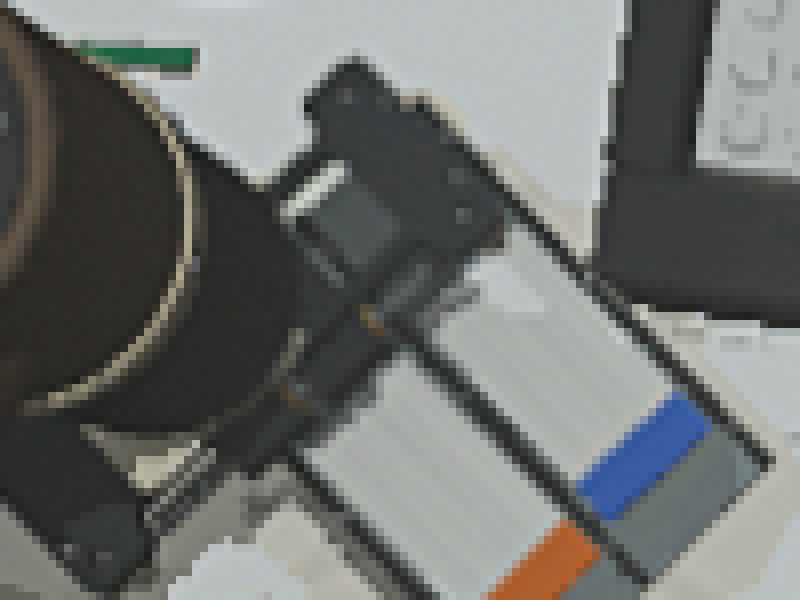

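```bash
python3 -m crank '[[0.003,0.008,0.001,0,0,0,0],[0.006,0.008,0.001,0,0,0,0],[0.01,0.008,0.001,0,0,0,0],[0.01,0.008,0.001,0,0,0,0]]'; python3 -m crank '[[0.003,0,0,0,0,0,0],[0.006,0,0,0,0,0,0],[0.008,0,0,0,0,0,0],[0.008,0,0,0,0,0,0]]'; python3 -c "
from h import *
plan(60,33,40)
f=grab_frame('side');a=f['pixels'][145:195,265:335,::-1]
cv2.imwrite('pics/side4.png',cv2.resize(a,None,fx=11,fy=11,interpolation=cv2.INTER_NEAREST))
print(np.round((proj(f,[wor(60,33,z) for z in (70,90,110)])-[265,145])*11))
"
```

```text
t: 3.88
eef_pos: [0.4867, 0.4042, 0.0599]
ee_rot: [-1.482, 1.57, -2.249]
force: [1.4, -0.1, -0.5]
width: 0.0005
t: 4.38
eef_pos: [0.487, 0.4045, 0.0523]
ee_rot: [-1.392, 1.571, -2.159]
force: [0.2, -0.3, -0.3]
width: 0.0006
rotvec [ 3.141  0.    -0.   ]
rotvec [-0.  0.  0.]
shift mm [12.3 -0.4  0.2] target [0.487 0.404 0.04 ]
tool axes [[-0.0, 0.694, 0.72], [-0.0, 0.72, -0.694], [-1.0, -0.0, 0.0]] tcp loc [[60.40124393 33.15128868]] 0.052261492036741575
[[385. 437.]
 [383. 380.]
 [382. 323.]]
```

View pics/side4.png

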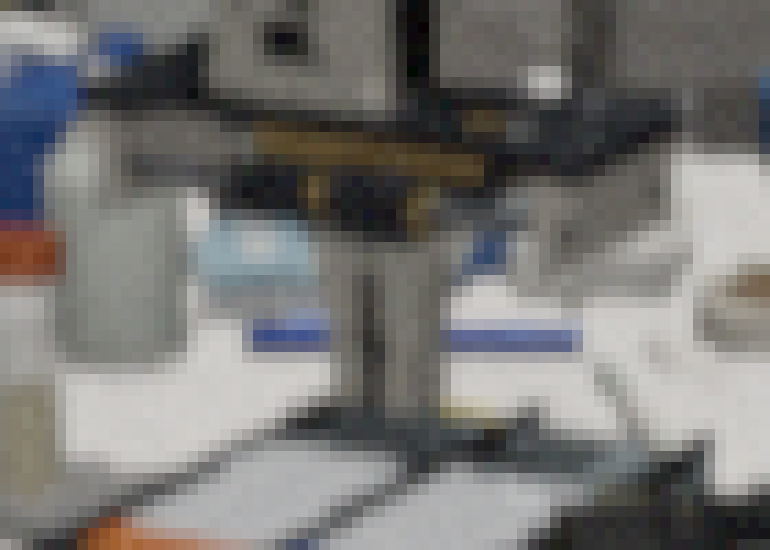

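The fingertips now look about 81 mm high at reported z 52 mm, so the offset is steady at about 29 mm. I'll feel for the deck.

```bash
python3 -m crank '[[0.004,0,0,0,0,0,0],[0.007,0,0,0,0,0,0],[0.007,0,0,0,0,0,0]]'; python3 -m crank '[[0.002,0,0,0,0,0,0],[0.002,0,0,0,0,0,0]]';python3 -m crank '[[0.0015,0,0,0,0,0,0],[0.0015,0,0,0,0,0,0]]'
```

```text
t: 4.8
eef_pos: [0.4869, 0.4044, 0.045]
ee_rot: [-1.427, 1.57, -2.194]
force: [-0.2, 0.1, -0.1]
width: 0.0008
t: 5.05
eef_pos: [0.487, 0.4045, 0.0433]
ee_rot: [-1.493, 1.571, -2.26]
force: [-0.3, -0.2, 0.3]
width: 0.0005
t: 5.3
eef_pos: [0.487, 0.4045, 0.0419]
ee_rot: [-1.475, 1.571, -2.242]
force: [-0.4, 1.1, -0.5]
width: 0.0003
```

```bash
python3 -m crank '[[0.001,0,0,0,0,0,0],[0.001,0,0,0,0,0,0]]';python3 -m crank '[[0.001,0,0,0,0,0,0],[0.001,0,0,0,0,0,0]]'; python3 -c "
from h import *
print(get_state()['force'])
f=grab_frame('side');a=f['pixels'][145:195,265:335,::-1]
cv2.imwrite('pics/side5.png',cv2.resize(a,None,fx=11,fy=11,interpolation=cv2.INTER_NEAREST))
"
```

```text
t: 5.55
eef_pos: [0.487, 0.4045, 0.0409]
ee_rot: [-1.505, 1.571, -2.271]
force: [1.0, 0.2, 0.1]
width: 0.0009
t: 5.8
eef_pos: [0.487, 0.4045, 0.0399]
ee_rot: [-1.327, 1.571, -2.094]
force: [0.6, -0.7, -0.3]
width: 0.0004
[ 0.58557813 -0.67529754 -0.31438886]
```

View pics/side5.png

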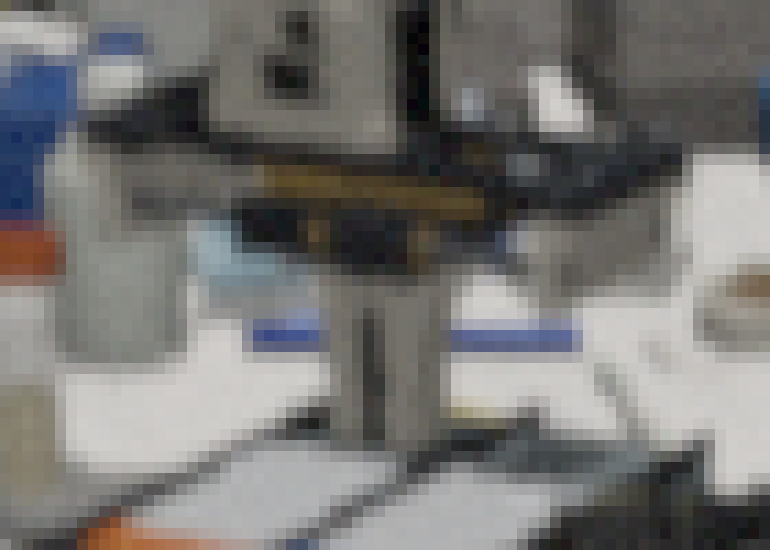

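```bash
for i in 1 ; do python3 -m crank '[[0.001,0,0,0,0,0,0],[0.001,0,0,0,0,0,0]]'; done; python3 -m crank '[[0.001,0,0,0,0,0,0],[0.001,0,0,0,0,0,0]]'
```

```text
t: 6.1
eef_pos: [0.4871, 0.4047, 0.0393]
ee_rot: [1.345, 1.57, 0.579]
force: [-0.7, -0.5, 3.2]
width: 0.0004
t: 6.35
eef_pos: [0.4872, 0.4047, 0.0392]
ee_rot: [1.291, 1.57, 0.525]
force: [-3.6, -3.0, 11.0]
width: 0.0008
```

Deck contact came at reported z 39.3 mm (force 11 N), which confirms a z offset of about 31 mm. I'll rise 2 mm clear and approach the plate's rear edge.

```bash
python3 -m crank '[[-0.0035,0,0,0,0,0,0],[-0.0035,0,0,0,0,0,0],[-0.0035,-0.005,0,0,0,0,0],[-0.0035,-0.01,0,0,0,0,0],[-0.0035,-0.015,0,0,0,0,0],[-0.0035,-0.015,0,0,0,0,0]]'; python3 -m crank '[[0,-0.004,0,0,0,0,0],[0,-0.008,0,0,0,0,0],[0,-0.012,0,0,0,0,0],[0,-0.012,0,0,0,0,0]]'
cat > m.py <<'E'
from h import *
import sys
s=get_state();print(s['t'],"tcp loc",loc(s['eef_pos']),s['eef_pos'][2],s['force'])
for n,(a,b,c,d) in dict(top=(150,250,210,310),side=(160,225,250,350)).items():
    f=grab_frame(n);im=f['pixels'];m=masks(im)
    cv2.imwrite(f'pics/{n}{sys.argv[1]}.png',cv2.resize(im[a:b,c:d,::-1],None,fx=6,fy=6,interpolation=cv2.INTER_CUBIC))
    for k in("orange","blue"):
        M=np.zeros(im.shape[:2],np.uint8);M[a:b,c:d]=m[k][a:b,c:d]
        nn,l,st,ce=cv2.connectedComponentsWithStats(M)
        for i in range(1,nn):
            if st[i,4]>25: print(n,k,st[i,4],np.round(ce[i],1),np.round(loc(onz(f,[ce[i]],.076)),1))
E
python3 m.py 6
```

```text
t: 7.1
eef_pos: [0.4763, 0.3935, 0.0415]
ee_rot: [-1.919, 1.571, -2.685]
force: [0.4, 0.1, 0.8]
width: 0.0002
t: 7.6
eef_pos: [0.468, 0.3849, 0.0415]
ee_rot: [-1.793, 1.571, -2.56]
force: [0.9, 0.4, -0.3]
width: 0.0006
7.6 tcp loc [[33.10720011 33.21571099]] 0.04150831325884008 [ 0.88692333  0.44229428 -0.32650939]
top orange 102 [263.3 225.4] [[-79.7  33.9]]
top blue 107 [275.2 206.7] [[-63.7 -32.3]]
side orange 37 [276.9 195.7] [[-85.3  32.3]]
side blue 39 [341.6 163.8] [[344.   13.1]]
side blue 38 [295.3 197.4] [[-68.9 -32.1]]
```

View pics/side6.png

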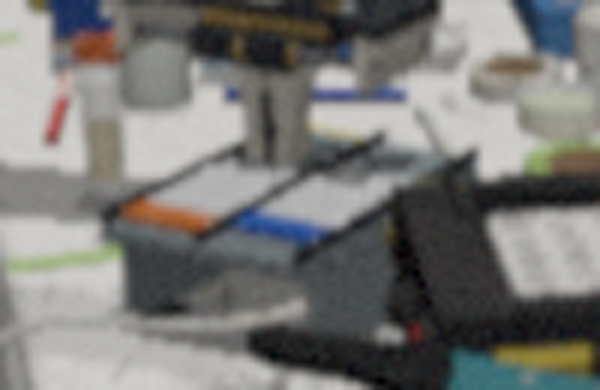

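View pics/top6.png

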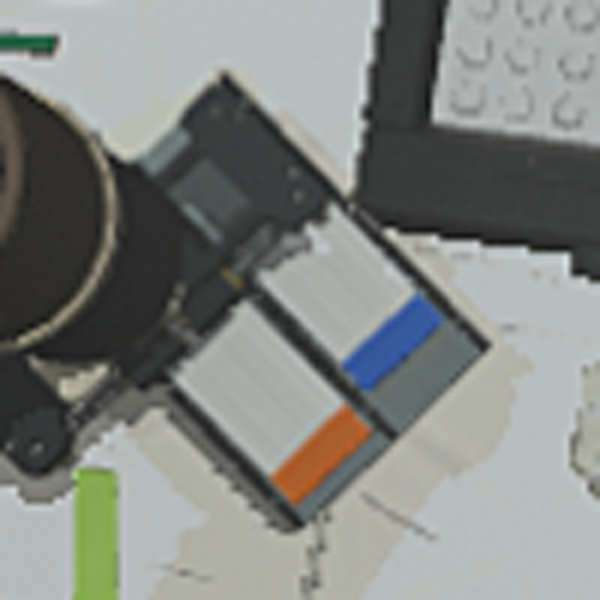

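The orange plate has moved about 10 mm and the blue one hasn't; in the top crop the stripe is at about (322,457), still on the deck. About 40 mm to go, so I'll push 30 mm and then check.

```bash
python3 -m crank '[[0,-0.003,0,0,0,0,0],[0,-0.006,0,0,0,0,0],[0,-0.01,0,0,0,0,0],[0,-0.014,0,0,0,0,0],[0,-0.018,0,0,0,0,0],[0,-0.022,0,0,0,0,0],[0,-0.025,0,0,0,0,0],[0,-0.028,0,0,0,0,0],[0,-0.03,0,0,0,0,0],[0,-0.03,0,0,0,0,0]]'; python3 m.py 7
```

```text
t: 8.95
eef_pos: [0.4473, 0.3634, 0.0415]
ee_rot: [-1.507, 1.571, -2.273]
force: [0.2, -0.5, -0.1]
width: 0.0006
8.95 tcp loc [[ 3.28214532 33.22764602]] 0.04147175450761341 [ 0.24040767 -0.49994959 -0.14176899]
top orange 111 [269.6 232.5] [[-108.8   35. ]]
top blue 108 [275.3 206.6] [[-63.7 -32.6]]
side orange 33 [272.2 198.7] [[-115.7   30.1]]
side blue 41 [341.6 163.7] [[345.3  14. ]]
side blue 39 [295.5 197.5] [[-68.9 -32.8]]
```

View pics/top7.png

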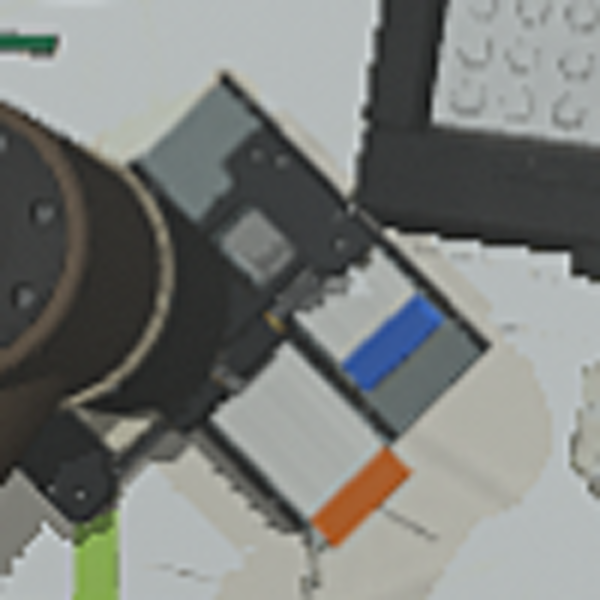

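The stripe, at crop (362,497), has its inner edge right at the ledge end: stripe centre is at -109, so overhang is about 19 mm. Ten mm more centres it in the range, then I'll back off and raise the tool.

```bash
python3 -m crank '[[0,-0.003,0,0,0,0,0],[0,-0.006,0,0,0,0,0],[0,-0.009,0,0,0,0,0],[0,-0.01,0,0,0,0,0],[0,-0.01,0,0,0,0,0]]'; python3 m.py 8;  python3 -m crank '[[0,0.006,0,0,0,0,0],[0,0.015,0,0,0,0,0],[0,0.015,0,0,0,0,0],[-0.03,0.015,0,0,0,0,0],[-0.06,0.015,0,0,0,0,0],[-0.1,0.015,0,0,0,0,0],[-0.15,0.015,0,0,0,0,0],[-0.15,0.06,0,0,0,0,0],[-0.15,0.1,0,0,0,0,0],[-0.15,0.1,0,0,0,0,0]]'; python3 m.py 9
```

```text
t: 9.68
eef_pos: [0.4404, 0.3562, 0.0415]
ee_rot: [-1.62, 1.571, -2.387]
force: [0.9, -0.7, -0.5]
width: 0.0001
9.675 tcp loc [[-6.68192068 33.22284031]] 0.04149855348993272 [ 0.93448945 -0.6928739  -0.54164988]
top orange 111 [271.8 234.8] [[-118.8   35.1]]
top blue 108 [275.2 206.7] [[-63.6 -32.1]]
side orange 34 [270.2 199.7] [[-126.2   30.4]]
side blue 40 [341.7 163.9] [[342.8  12.3]]
side blue 40 [295.5 197.5] [[-69.2 -33. ]]
t: 11.02
eef_pos: [0.511, 0.4295, 0.1899]
ee_rot: [-1.401, 1.569, -2.168]
force: [-1.2, -0.0, -1.1]
width: 0.0002
11.025 tcp loc [[95.02810218 33.18794931]] 0.18988551359288833 [-1.23248692 -0.04823249 -1.07744521]
top orange 111 [271.8 234.8] [[-118.8   35.1]]
top blue 107 [275.2 206.7] [[-63.7 -32.3]]
side orange 27 [266.1 167.6] [[155.4 258.9]]
side orange 29 [270.6 199.8] [[-126.3   29.1]]
side blue 40 [341.7 163.9] [[342.8  12.3]]
side blue 35 [304.2 167.5] [[227.9 121.8]]
side blue 38 [295.3 197.4] [[-68.9 -32.1]]
```

View pics/top9.png

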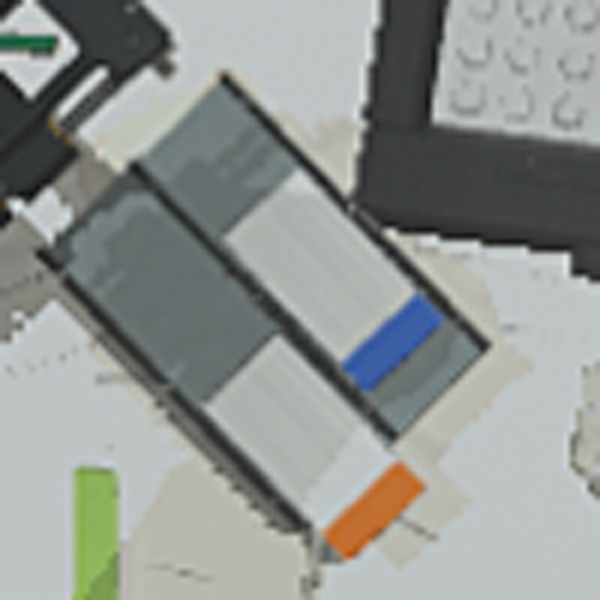

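View pics/side9.png

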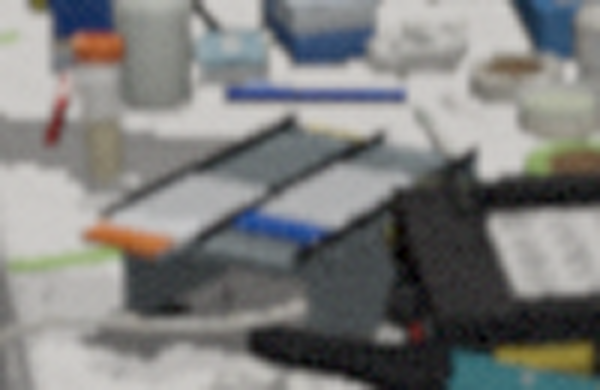

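In the top crop the whole stripe (375,510) is past the end. The plate's rear edge (278,337) sits 80 mm from the front end against the 200 mm middle rail, so overhang is about 30 mm, agreeing with 29 from the stripe. The gripper is clear.

```bash
python3 -c "
from station import *
print(get_state()['force'],get_state()['t']); print(job_done())"
```

```text
[-0.1757695   0.15681622 -0.21061336] 11.125
the job is handed in; nothing more can be done
None
```

I pushed the orange-striped plate about 49 mm along its lane with the shut fingertips against its rear edge, then backed off, raised the tool and handed in at 11.1 s.

- **Overhang:** the stripe centre in the top view gives about 29 mm, and the plate's rear edge measured against the 200 mm rail gives about 30 mm. The allowed range is 19 to 40 mm. The whole stripe is out.
- **Plate at rest:** both views show the plate lying in its lane and looking flat. Its stripe did not shift after the tool left. I did not measure its tilt.
- **Other things:** the blue-striped plate's stripe stayed within about 1 mm. In the last pictures nothing else looked disturbed, but I did not measure the other bystanders.
- **Robot:** the gripper was clear of everything and the tool force was about zero at the end. The highest force I read was about 12 N, when I touched the deck to find its height.

Two checks disagreed:
- **Tool height:** the reported TCP height was about 30 mm lower than the true fingertip height. The side view showed it and the deck touch confirmed it, with contact at a reported 39 mm on the 70 mm deck. I set the pushing height from that touch.
- **Stripe position:** the side view placed the stripe about 6 to 7 mm further out than the top view, partly because its mask includes the stripe's front face. Even taken at face value that is about 36 mm, still within range.

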